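# Fit the grating disc on the chocolate grater

## Task

Fit the grating disc that has three holes onto the chocolate grater's base: turn it so that each brass stud enters a hole, lower it (do not drop it) until it lies flat and fully down on the green plate, then let go. Leave the four-hole disc where it is.

Things in the scene. Friction and masses are not known exactly. Their poses are not given: they have to be found in the camera images.
- three_hole_disc: Loose flat pale steel disc to fit, 0.17-0.34 kg: 140 mm across, 8 thick; three 26 mm holes every 120 deg, centres 45 mm from the disc's centre. Black handle in the middle: a 14 mm post under a bar 60 long (disc x), 14 wide (disc y), spanning 40 to 66 mm above the disc's underside. Origin: centre of the underside, z up; one hole lies on +x, just beyond the bar's end.
- four_hole_disc: The other disc, which does not fit: same size, look and handle, but four holes (every 90 degrees, one on +x). Origin: centre of the underside. Leave it alone.
- grater_base: Fixed round white base, 160 mm across, with a green plate (128 mm) on top, its face 46 mm above the table. Three upright brass studs, 10 mm thick, tips tapered, every 120 deg, 45 mm from the centre, 22 mm above the green plate: about 8 mm of play all round in the holes; any of three ways round is right. Origin: centre of the underside, z up; one stud lies on +x.
- seat (a point): Centre of the green plate's upper face (46 mm above the table), where the disc's underside comes to rest.

How it is judged:
By the outcome, as a careful person would: the job done as asked, in the order asked, and still so for the second after the job is handed in, with the robot touching nothing.
It also fails if it takes over 35 s, if anything falls off the work surface, if the arm or the gripper's body presses on something with over 40 N, if the wrist force passes 120 N, or if a joint passes its speed limit or range.

## Robot

A 7-joint arm with a two-finger parallel gripper is mounted at the origin on a cart in front of the work surface, level with it; the furniture and walls round the work are solid. World frame = base frame: x ahead of the robot, y to its left, z up, the work surface at z = 0. Lengths are in m, angles in rad, forces in N, time in s.
With the tool pointing down it reaches from about 0.4 to 0.875 m from the base axis. Payload 19.3 kg.
Tool frame: the origin (TCP) lies on the centre line of the jaws, within the pads' length; the fingertips stand 14 mm ahead of it and the grasp point (between the pads) lies 5 mm behind it; x points along the fingers, y is the direction in which the jaws open and shut, and the axes are right-handed (so a half turn about x gives the same grasp; the last joint's range is limited). The gripper opens to 85 mm and grips with 20 to 120 N. Pads are 22 mm wide; open, the fingers measure 114 mm over their backs; the gripper's body (76 mm by 85 mm) begins 54 mm behind the grasp point. The pads swing forward as they close: fully open they stand 13 mm farther back than shut.
Start: joints at [-1.324, 0.521, -0.036, 1.599, 0.021, 1.021, -0.113], TCP at [0.195, 0.594, 0.245] pointing down, gripper open.
Joint ranges: [-2.91, 2.91], [-0.3, 2.13], [-1.5, 1.42], [0.17, 2.43], [-1.26, 4.41], [0.16, 1.93], [-2.52, 2.52]. Speed limits (rad/s): [1.89, 1.89, 2.39, 2.39, 3.01, 3.01, 3.01].

## Interface

Orientations are given as [roll, pitch, yaw] about the fixed x, y, z axes, in that order (R = Rz(yaw) Ry(pitch) Rx(roll)).
In Python, from workcell import monitor, optics, bot gives the robot as it stands.
- The arm moves only by the tool arm_command, never from a script. Its arguments are lists of equal length, an entry for each row: "delta_pos": the shift along the tool's x, y, z as a fraction of full scale, a list of three; "rotation": the turn, a rotation vector about the tool's x, y, z as a fraction of full scale, a list of three. In form: {"delta_pos": [[dx, dy, dz], ...], "rotation": [[wx, wy, wz], ...]}. A call has 1 to 10 rows; each row shifts and turns the pose as measured when the row begins, along the tool's axes as they then stand; what a row does not reach is not made up. Full scale, the value 1, is 30 mm for a shift and 6 degrees for a turn. A row lasts 1/10 s, in which the tool goes at most 50 mm and 8.59 degrees, less where a joint would pass 70% of its speed; a pose out of reach is approached as far as the arm can. A call with a number of a shift or a turn outside -1 to 1 is refused whole. A call with a gripper value outside its range is refused whole. "gripper" is the closure, from -1 (fully open) to 1 (shut), so that 0 is half open, set as the call begins (left out, the last holds). The fingers move at their own pace and stop on an object; "grip_force" is the grip in N (left out, the last holds). Time passes only in rows, so rows that do not move let the fingers close. It gives the time, the measured TCP pose, the force and the opening at its end, in the units of the state.
- monitor.observe(): the state, without advancing time (a new reading comes with each control period).
- optics.grab_frame(name): name is "side" or "top" or "wrist"; returns the picture (400x640x3 uint8, red, green, blue); there is no depth.
- optics.camera_params(name): a dict with "fx", "fy", "cx", "cy" (pixels), "origin" and "rotation" of the camera in the world. Camera axes: x right, y down, z forward; pixel columns grow to the right and rows downward; lengths in m; the calibration is good to about 2 mm. A picture is of the moment at which its call begins: read the wrist's pose just before it. camera_params takes no time and is no camera call; for the wrist camera it gives the pose at the moment of the call.
- bot.job_done(): hands the job in, once; it reports no verdict.
The state is a dict: "clock": time; "qpos": joint angles; "qd": joint speeds; "joint_efforts": joint torques, N m; "position": TCP position; "tool_rot": TCP orientation; "force": force on the tool from outside, world axes, zero at the start; "moment": the same for the moment, N m; "grip_width": finger opening in m.
Only numpy, scipy, OpenCV 4.12 (cv2) and the standard library are available. Lean on these libraries where they do the work, as an engineer would, in place of code of your own. Each camera call takes 0.05 s, during which the arm holds its last target. There are 200 camera calls.

## Working session

There is one attempt and no reset: what is moved stays moved. The work goes in short steps, Python scripts to look and compute and a tool call to move; the robot and the scene stay as the last step left them, time stands still between calls to the robot, and variables do not carry over. Pictures are saved under pics/ and viewed, about 8 in all and at most 12, crops included, and the job is handed in when it is done.

Besides the shell and the picture viewer there is one more tool, called after "Call:" as name(argument=value, ...), one argument or row to a line, values as JSON. arm_command: Moves the arm, as the interface text tells. Its arguments: {"type":"object","properties":{"delta_pos":{"type":"array","items":{"type":"array","items":{"type":"number"}}},"rotation":{"type":"array","items":{"type":"array","items":{"type":"number"}}},"gripper":{"type":"number"},"grip_force":{"type":"number"}},"required":["delta_pos","rotation"]}

```bash
mkdir -p pics; cat > h.py <<'E'
import numpy as np, cv2
from workcell import monitor, optics, bot
def snap(n,f,crop=None,s=1):
    im=optics.grab_frame(n); cv2.imwrite('pics/'+f+'_full.png',im[:,:,::-1])
    if crop: im=im[crop[1]:crop[3],crop[0]:crop[2]]
    im=cv2.resize(im,None,fx=s,fy=s,interpolation=cv2.INTER_CUBIC); cv2.imwrite('pics/'+f+'.png',im[:,:,::-1]); return im
def ray(c,u,v,z):
    R=np.array(c['rotation']);o=np.array(c['origin'])
    if R.shape!=(3,3): print('rot shape',R)
    d=R@np.array([(u-c['cx'])/c['fx'],(v-c['cy'])/c['fy'],1]); return o+d*(z-o[2])/d[2]
def proj(c,p):
    q=np.array(c['rotation']).T@(np.array(p)-np.array(c['origin'])); return q[0]/q[2]*c['fx']+c['cx'],q[1]/q[2]*c['fy']+c['cy']
E
python3 - <<'E'
from h import *
snap('top','top0'); snap('side','side0')
print(optics.camera_params('top'));print(optics.camera_params('side'));print(monitor.observe())
E
```

```text
{'fx': 409.2986246313789, 'fy': 409.2986246313789, 'cx': 321.3356984366127, 'cy': 203.08926292676765, 'origin': array([0.38510748, 0.00412936, 0.95333714]), 'rotation': array([-2.97381957, -0.02370002, -1.58533053])}
{'fx': 473.931025647319, 'fy': 473.931025647319, 'cx': 319.3137094751885, 'cy': 200.90680180144076, 'origin': array([ 0.28092317, -1.048047  ,  0.67701088]), 'rotation': array([-2.09863287, -0.00430021, -0.22936946])}
{'clock': 0.1, 'qpos': array([-1.32416124,  0.52189297, -0.03632797,  1.5999188 ,  0.02118465,
        1.0211108 , -0.11280235]), 'qd': array([-2.31530906e-03, -1.85492167e-03, -1.08916344e-03, -2.65668335e-03,
       -1.35596000e-03, -2.16290107e-05,  4.62760508e-04]), 'joint_efforts': array([ 3.41860963e-03, -9.28484416e+01,  1.98441893e+00, -3.70533228e+01,
        1.81808963e-02,  5.37012515e-03,  2.26646034e-05]), 'position': array([0.19466662, 0.59362436, 0.24483309]), 'tool_rot': array([-1.5153592 ,  1.5698507 , -1.83221576]), 'force': array([0.02559695, 1.03373659, 0.01479039]), 'moment': array([ 0.01275111, -0.02949037,  0.01534726]), 'grip_width': 0.08519758063980613}
```

View pics/top0.png

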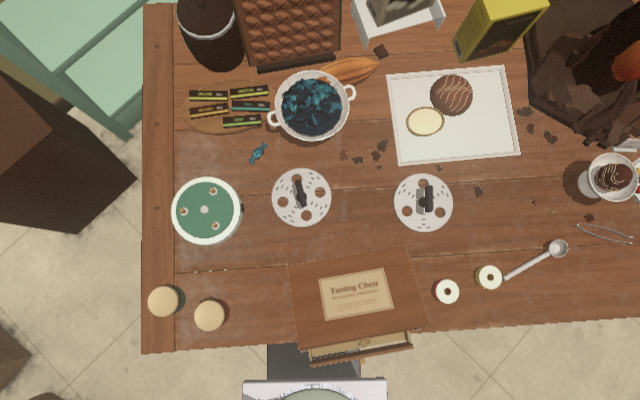

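View pics/side0.png

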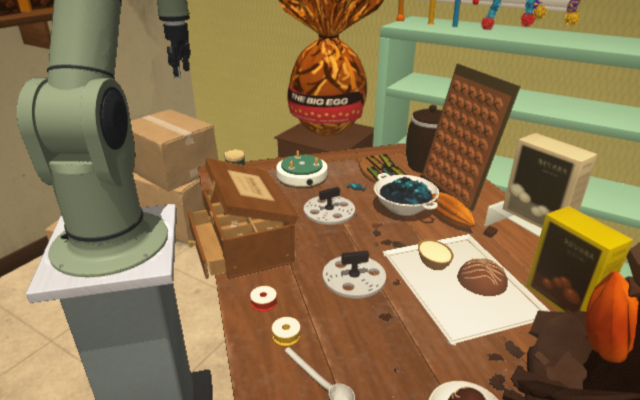

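```bash
cat >> h.py <<'E'
from scipy.spatial.transform import Rotation as Ro
_cp=optics.camera_params
def cam(n):
    c=dict(_cp(n)); c['rotation']=Ro.from_euler('xyz',c['rotation']).as_matrix(); return c
E
python3 - <<'E'
from h import *
im=cv2.imread('pics/top0_full.png')
t=lambda x,y:cv2.resize(im[y:y+74,x:x+80],None,fx=4,fy=4,interpolation=cv2.INTER_CUBIC)
b=np.vstack([np.hstack([t(167,172),t(262,160)]),np.hstack([t(384,165),t(384,165)*0])])
cv2.imwrite('pics/tiles.png',b)
c=cam('top')
for u,v,z in[(206,210,.046),(301,197,.008),(423,202,.008)]: print(ray(c,u,v,z))
E
```

```text
[0.52558518 0.23759256 0.046     ]
[0.55990838 0.02690981 0.008     ]
[ 0.54499909 -0.26045819  0.008     ]
```

View pics/tiles.png

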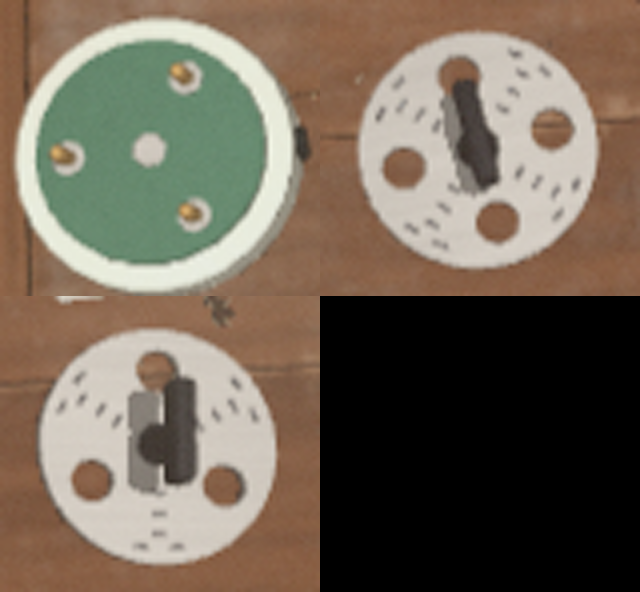

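```bash
python3 - <<'E'
from h import *
c=cam('top')
def fit(P,z,ox,oy):
    W=np.array([ray(c,x/4+ox,y/4+oy,z)[:2] for x,y in P]); m=W.mean(0); d=W-m
    print(W.round(4).tolist(),'centre',m,'r',np.hypot(*d.T),'ang',np.degrees(np.arctan2(d[:,1],d[:,0])))
fit([(157,371),(93,480),(224,486)],.008,384,165-74)
fit([(185,77),(67,157),(194,214)],.047,167,172)
print(ray(c,423.4,202.6,.008), ray(c,167+149/4,172+149/4,.046))
s=monitor.observe();print(Ro.from_euler('xyz',s['tool_rot']).as_matrix().round(3))
E
```

```text
[[0.589, -0.2635], [0.524, -0.2221], [0.5195, -0.2993]] centre [ 0.54416315 -0.26161278] r [0.04485451 0.04442139 0.04497575] ang [  -2.4527182   117.04829007 -123.17884483]
[[0.5678, 0.2225], [0.5232, 0.2863], [0.4905, 0.2153]] centre [0.5271589  0.24140953] r [0.0448138  0.04511166 0.04497738] ang [ -24.89145303   95.08807562 -144.57312712]
[ 0.54355446 -0.26132643  0.008     ] [0.52731818 0.24152074 0.046     ]
[[-0.     0.312  0.95 ]
 [-0.001  0.95  -0.312]
 [-1.    -0.001  0.   ]]
```

Call:
arm_command(
  delta_pos=[
    [0, -0.53, 1],
    [0, -0.53, 1],
    [0, -0.53, 1],
    [0, -0.53, 1],
    [0, -0.53, 1],
    [0, -0.53, 1],
    [0, -0.53, 1],
    [0, -0.53, 1],
    [0, -0.53, 1],
    [0, -0.53, 1],
  ],
  rotation=[
    [0, 0, 0],
    [0, 0, 0],
    [0, 0, 0],
    [0, 0, 0],
    [0, 0, 0],
    [0, 0, 0],
    [0, 0, 0],
    [0, 0, 0],
    [0, 0, 0],
    [0, 0, 0],
  ],
  gripper=-1,
)

```text
clock: 1.1
position: [0.434, 0.3425, 0.2416]
tool_rot: [-2.078, 1.565, -2.386]
force: [0.7, 0.2, -0.3]
grip_width: 0.0857
```

Call:
arm_command(
  delta_pos=[
    [0, -1, 0.54],
    [0, -1, 0.54],
    [0, -1, 0.54],
    [0, -1, 0.54],
    [0, -1, 0.54],
    [0, -1, 0.54],
    [0, -1, 0.54],
    [0, 0, 0],
    [0, 0, 0],
    [0, 0, 0],
  ],
  rotation=[
    [0, 0, 0],
    [0, 0, 0],
    [0, 0, 0],
    [0, 0, 0],
    [0, 0, 0],
    [0, 0, 0],
    [0, 0, 0],
    [-0.86, 0, 0],
    [-0.86, 0, 0],
    [-0.86, 0, 0],
  ],
)

```text
clock: 2.1
position: [0.4804, 0.092, 0.2407]
tool_rot: [-2.28, 1.56, -2.319]
force: [0.7, -0.1, -0.3]
grip_width: 0.0856
```

```bash
cat >> h.py <<'E'
def go(x,y,z,yawy):
    "tool-frame shift (in units of 30mm) and turn (6deg) to TCP target with tool y at yawy deg, pointing down"
    s=monitor.observe(); R=Ro.from_euler('xyz',s['tool_rot']).as_matrix(); p=s['position']
    a=np.radians(yawy); Y=np.array([np.cos(a),np.sin(a),0]);X=np.array([0,0,-1.]);T=np.c_[X,Y,np.cross(X,Y)]
    d=np.array([x,y,z])-p
    print('t',s['clock'],'p',p.round(4),'yawy',np.degrees(np.arctan2(R[1,1],R[0,1])).round(2),'tilt',np.degrees(np.arccos(-R[2,0])).round(2),'F',s['force'].round(2),'w',s['grip_width'].round(4))
    print('shift now',(R.T@d/.03).round(3),'in final axes',(T.T@d/.03).round(3),'rot',(np.degrees(Ro.from_matrix(R.T@T).as_rotvec())/6).round(3))
E
python3 -c "
from h import *
go(.544,-.2615,.245,87.2)"
```

```text
Traceback (most recent call last):
  File "h.py", line 22, in go
    print('t',s['clock'],'p',p.round(4),'yawy',np.degrees(np.arctan2(R[1,1],R[0,1])).round(2),'tilt',np.degrees(np.arccos(-R[2,0])).round(2),'F',s['force'].round(2),'w',s['grip_width'].round(4))
                                                                                                                                                                         ^^^^^^^^^^^^^^^^^^^^^
AttributeError: 'float' object has no attribute 'round'
```

```bash
sed -i "s/s\['grip_width'\].round(4)/s['grip_width']/" h.py
python3 -c "
from h import *
go(.544,-.2615,.245,87.2)"
```

```text
t 2.1 p [0.4804 0.092  0.2407] yawy 87.76 tilt 0.6 F [ 0.71 -0.12 -0.32] w 0.08561030037148204
shift now [ -0.068 -11.693   2.578] in final axes [ -0.144 -11.667   2.693] rot [ 0.093 -0.065  0.077]
```

Call:
arm_command(
  delta_pos=[
    [0, -1, 0.23],
    [0, -1, 0.23],
    [0, -1, 0.23],
    [0, -1, 0.23],
    [0, -1, 0.23],
    [0, -1, 0.23],
    [0, -1, 0.23],
    [0, -1, 0.23],
    [0, -1, 0.23],
    [0, -1, 0.23],
  ],
  rotation=[
    [0.09, -0.06, 0.08],
    [0, 0, 0],
    [0, 0, 0],
    [0, 0, 0],
    [0, 0, 0],
    [0, 0, 0],
    [0, 0, 0],
    [0, 0, 0],
    [0, 0, 0],
    [0, 0, 0],
  ],
)

```text
clock: 3.1
position: [0.5371, -0.2181, 0.2386]
tool_rot: [2.568, 1.566, 2.531]
force: [0.2, 0.5, 0.6]
grip_width: 0.0852
```

Call:
arm_command(
  delta_pos=[
    [0, -1, 0.22],
    [0, -0.6, 0.1],
    [0, 0, 0],
  ],
  rotation=[
    [0, 0, 0],
    [0, 0, 0],
    [0, 0, 0],
  ],
)

```text
clock: 3.4
position: [0.5441, -0.2727, 0.2372]
tool_rot: [2.915, 1.565, 2.874]
force: [1.0, -0.5, 0.5]
grip_width: 0.0851
```

```bash
python3 -c "
from h import *
go(.544,-.2615,.12,87.2)
c=cam('wrist'); snap('wrist','w1',None,1.2)
for p in [(.544,-.2615,.066),(.574,-.2630,.066),(.514,-.26,.066),(.589,-.2637,.008)]: print(p,np.array(proj(c,p))*1.2)
print(c)"
```

```text
t 3.4 p [ 0.5441 -0.2727  0.2372] yawy 87.61 tilt 0.34 F [ 1.01 -0.54  0.47] w 0.08513926574330682
shift now [3.907 0.368 0.005] in final axes [ 3.907  0.373 -0.02 ] rot [ 0.069 -0.056 -0.013]
(0.544, -0.2615, 0.066) [391.96797896 221.55635742]
(0.574, -0.263, 0.066) [391.29488332 255.48578405]
(0.514, -0.26, 0.066) [392.68102504 185.61310731]
(0.589, -0.2637, 0.008) [389.13338361 250.32488372]
{'fx': 309.7027421753041, 'fy': 309.7027421753041, 'cx': 315.4318291924639, 'cy': 200.84146450134344, 'origin': array([ 0.46671502, -0.26989403,  0.36701865]), 'rotation': array([[ 0.04147333,  0.95381515,  0.29751744],
       [ 0.99913888, -0.03995179, -0.01119594],
       [ 0.0012075 ,  0.29772557, -0.95465073]])}
```

View pics/w1.png

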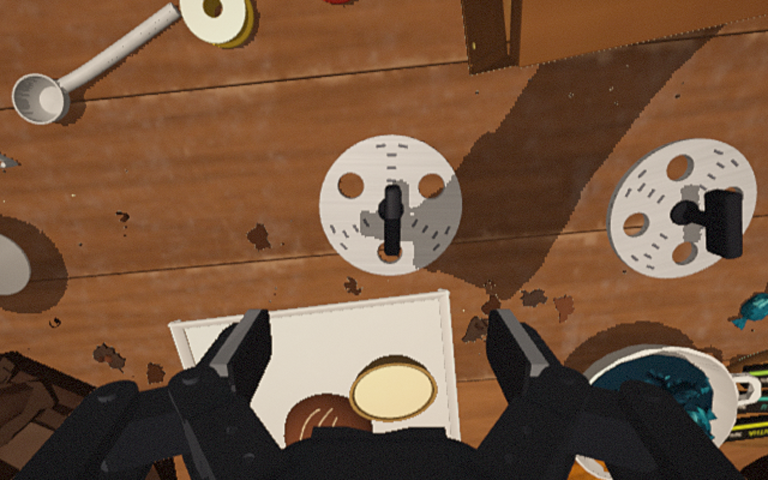

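The wrist view shows the bar at column 392, rows 184–256, where I predicted it from the top view. The disc has three holes (350,185), (431,185) and (390,252), so I'll descend to grasp.

Call:
arm_command(
  delta_pos=[
    [1, 0.37, 0],
    [1, 0, 0],
    [1, 0, 0],
    [1, 0, 0],
    [1, 0, 0],
    [0.6, 0, 0],
    [0.3, 0, 0],
    [0, 0, 0],
  ],
  rotation=[
    [0.07, -0.06, -0.01],
    [0, 0, 0],
    [0, 0, 0],
    [0, 0, 0],
    [0, 0, 0],
    [0, 0, 0],
    [0, 0, 0],
    [0, 0, 0],
  ],
)

```text
clock: 4.25
position: [0.5457, -0.2499, 0.0547]
tool_rot: [1.196, 1.566, 1.156]
force: [-0.8, -0.1, 0.3]
grip_width: 0.0854
```

```bash
python3 -c "
from h import *
go(.544,-.2615,.048,87.2)"
```

```text
t 4.25 p [ 0.5457 -0.2499  0.0547] yawy 87.68 tilt 0.3 F [-0.78 -0.1   0.27] w 0.08539411004668072
shift now [ 0.221 -0.391 -0.042] in final axes [ 0.223 -0.391 -0.039] rot [ 0.08   0.018 -0.047]
```

Call:
arm_command(
  delta_pos=[
    [0.22, -0.39, -0.04],
    [0, 0, 0],
  ],
  rotation=[
    [0.08, 0.02, -0.05],
    [0, 0, 0],
  ],
)

```text
clock: 4.45
position: [0.5447, -0.262, 0.0492]
tool_rot: [-0.781, 1.569, -0.83]
force: [-1.0, -1.0, -0.5]
grip_width: 0.0852
```

```bash
python3 -c "
from h import *
go(.544,-.2615,.048,87.2)"
```

```text
t 4.45 p [ 0.5447 -0.262   0.0492] yawy 87.21 tilt 0.1 F [-0.98 -1.05 -0.45] w 0.08522951059186305
shift now [ 0.039  0.017 -0.026] in final axes [ 0.039  0.017 -0.025] rot [0.001 0.012 0.012]
```

Call:
arm_command(
  delta_pos=[
    [0, 0, 0],
    [0, 0, 0],
    [0, 0, 0],
    [0, 0, 0],
    [0, 0, 0],
    [0, 0, 0],
  ],
  rotation=[
    [0, 0, 0],
    [0, 0, 0],
    [0, 0, 0],
    [0, 0, 0],
    [0, 0, 0],
    [0, 0, 0],
  ],
  gripper=1,
  grip_force=60,
)

```text
clock: 5.05
position: [0.546, -0.2626, 0.0517]
tool_rot: [-0.414, 1.565, -0.464]
force: [-0.2, -0.4, -1.7]
grip_width: 0.0131
```

Call:
arm_command(
  delta_pos=[
    [-0.2, 0, 0],
    [-0.6, 0, 0],
    [-1, 0, 0],
    [-1, 0, 0],
    [-1, 0, 0],
    [-0.6, 0, 0],
    [0, 0, 0],
  ],
  rotation=[
    [0, 0, 0],
    [0, 0, 0],
    [0, 0, 0],
    [0, 0, 0],
    [0, 0, 0],
    [0, 0, 0],
    [0, 0, 0],
  ],
)

```text
clock: 5.75
position: [0.5437, -0.2616, 0.1889]
tool_rot: [-0.782, 1.57, -0.831]
force: [0.2, 0.2, -3.3]
grip_width: 0.0132
```

```bash
python3 -c "
from h import *
go(.52,.15,.19,65.2)
snap('side','s1',(260,120,460,320),3)
c=cam('side');print('disc centre expected',proj(c,monitor.observe()['position']-np.array([0,0,.048])))"
```

```text
t 5.75 p [ 0.5437 -0.2616  0.1889] yawy 87.18 tilt 0.06 F [ 0.19  0.17 -3.25] w 0.01315769482833621
shift now [-0.05  13.665 -1.466] in final axes [-0.038 12.123 -6.473] rot [3.663 0.009 0.006]
disc centre expected (np.float64(355.1352490840765), np.float64(224.33674697643767))
```

View pics/s1.png

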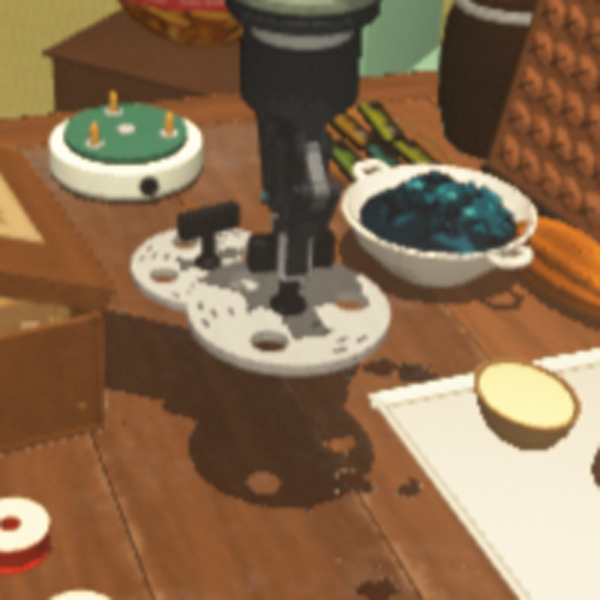

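Call:
arm_command(
  delta_pos=[
    [0, 0.4, 0],
    [0, 0.8, 0],
    [0, 1, 0],
    [0, 1, 0],
    [0, 1, 0],
    [0, 1, 0],
    [0, 1, 0],
    [0, 1, 0],
    [0, 1, 0],
    [0, 1, 0],
  ],
  rotation=[
    [0, 0, 0],
    [0, 0, 0],
    [0, 0, 0],
    [0, 0, 0],
    [0, 0, 0],
    [0, 0, 0],
    [0, 0, 0],
    [0, 0, 0],
    [0, 0, 0],
    [0, 0, 0],
  ],
)

```text
clock: 6.8
position: [0.5494, 0.0285, 0.1747]
tool_rot: [3.133, 1.551, 3.08]
force: [0.2, -0.0, -2.6]
grip_width: 0.013
```

```bash
python3 -c "
from h import *
go(.527,.2415,.19,65.2)"
```

```text
t 6.8 p [0.5494 0.0285 0.1747] yawy 87.0 tilt 1.12 F [ 0.18 -0.03 -2.57] w 0.013030354070244153
shift now [-0.486  7.051 -1.126] in final axes [-0.509  6.132 -3.655] rot [ 3.634 -0.185  0.034]
```

Call:
arm_command(
  delta_pos=[
    [-0.3, 1, -0.2],
    [-0.3, 1, -0.2],
    [-0.1, 1, -0.2],
    [-0.1, 1, -0.2],
    [-0.1, 1, -0.2],
    [0, 0.8, -0.1],
    [0, 0.3, 0],
    [0, 0, 0],
  ],
  rotation=[
    [0, -0.18, 0.03],
    [0, 0, 0],
    [0, 0, 0],
    [0, 0, 0],
    [0, 0, 0],
    [0, 0, 0],
    [0, 0, 0],
    [0, 0, 0],
  ],
)

```text
clock: 7.6
position: [0.5149, 0.2295, 0.1927]
tool_rot: [-3.133, 1.555, 3.109]
force: [-1.4, -1.4, -2.7]
grip_width: 0.0132
```

Call:
arm_command(
  delta_pos=[
    [0, 0, 0],
    [0, 0, 0],
    [0, 0, 0],
    [0, 0, 0],
    [0, 0, 0],
  ],
  rotation=[
    [0.9, 0, 0],
    [0.9, 0, 0],
    [0.9, 0, 0],
    [0.9, 0, 0],
    [0, 0, 0],
  ],
)

```text
clock: 8.1
position: [0.5137, 0.2233, 0.1892]
tool_rot: [-2.496, 1.549, -2.934]
force: [-0.9, 0.1, -2.5]
grip_width: 0.0133
```

```bash
python3 -c "
from h import *
go(.527,.2415,.15,65.2)"
```

```text
t 8.1 p [0.5137 0.2233 0.1892] yawy 64.95 tilt 1.23 F [-0.87  0.11 -2.47] w 0.013293653506414168
shift now [1.295 0.755 0.168] in final axes [1.308 0.737 0.149] rot [-0.043 -0.164  0.123]
```

Call:
arm_command(
  delta_pos=[
    [1, 0.75, 0.17],
    [0.2, 0, 0],
    [0, 0, 0],
  ],
  rotation=[
    [-0.04, -0.16, 0.12],
    [0, 0, 0],
    [0, 0, 0],
  ],
)

```text
clock: 8.4
position: [0.5279, 0.2388, 0.1514]
tool_rot: [-1.185, 1.569, -1.614]
force: [-0.4, -0.3, -2.0]
grip_width: 0.0132
```

```bash
python3 -c "
from h import *
go(.527,.2415,.15,65.2)
"
```

```text
t 8.4 p [0.5279 0.2388 0.1514] yawy 65.47 tilt 0.08 F [-0.41 -0.29 -1.97] w 0.013183403947050396
shift now [ 0.046  0.071 -0.064] in final axes [ 0.046  0.071 -0.064] rot [0.045 0.005 0.012]
```

Lower a little with a correction (underside about 12 mm above the stud tips), then look.

Call:
arm_command(
  delta_pos=[
    [0.5, 0.07, -0.06],
    [0.2, 0, 0],
    [0, 0, 0],
  ],
  rotation=[
    [0.04, 0, 0],
    [0, 0, 0],
    [0, 0, 0],
  ],
)

```text
clock: 8.7
position: [0.5274, 0.2392, 0.1309]
tool_rot: [-1.222, 1.569, -1.653]
force: [0.0, 0.3, -2.9]
grip_width: 0.0126
```

```bash
python3 -c "
from h import *
go(.527,.2415,.13,65.2)
snap('wrist','w2',(220,90,420,240),3.9); snap('side','s2',(255,120,355,220),6)
s=monitor.observe();z=s['position'][2]-.05
cw=cam('wrist');cs=cam('side')
for a in(-24.8,95.2,-144.8):
  x=.527+.045*np.cos(np.radians(a));y=.2415+.045*np.sin(np.radians(a))
  for n,zz in(('tip',.068),('hole',z+.008)):
    p=proj(cw,(x,y,zz));q=proj(cs,(x,y,zz))
    print(a,n,'wrist',(p[0]-220)*3.9,(p[1]-90)*3.9,'side',(q[0]-255)*6,(q[1]-120)*6)
"
```

```text
t 8.7 p [0.5274 0.2392 0.1309] yawy 65.34 tilt 0.11 F [ 0.04  0.28 -2.91] w 0.012622171652802584
shift now [ 0.029  0.065 -0.045] in final axes [ 0.03   0.065 -0.045] rot [0.024 0.006 0.017]
-24.8 tip wrist 382.5756351077355 745.6332905836749 side 361.83383399089905 227.2920870187902
-24.8 hole wrist 383.4720347827664 817.2313817231312 side 361.8355858646081 188.13576900237638
95.2 tip wrist 619.827180432536 390.4145725528908 side 250.42573377909127 184.43062749420898
95.2 hole wrist 647.8938787482239 429.68608754697993 side 249.60385410400977 146.14962974814864
-144.8 tip wrist 149.44611101701202 389.1703686235458 side 212.34330533053958 247.73270970631103
-144.8 hole wrist 123.85338292374642 428.29141004889743 side 211.1878973232382 208.13744602168578
```

View pics/w2.png

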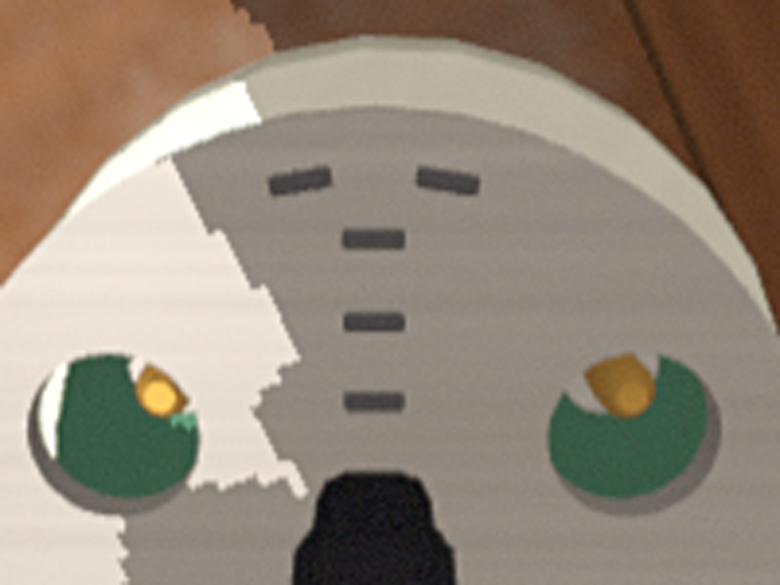

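View pics/s2.png

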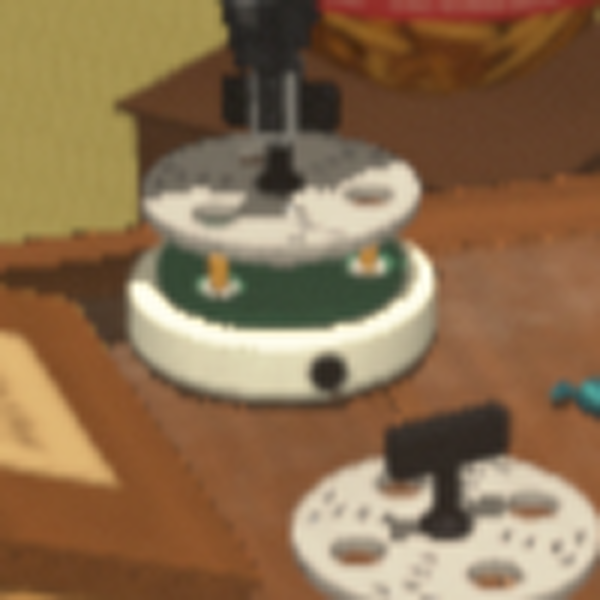

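Stud tips are at (157,395) and (630,395), and the hole centres at (115,434) and (634,435). That puts the disc about 3 mm short along tool y, with the yaw right. I'll correct that and lower.

Call:
arm_command(
  delta_pos=[
    [0, 0.1, 0],
    [0, 0, 0],
    [0.15, 0, 0],
  ],
  rotation=[
    [0.02, 0, 0],
    [0, 0, 0],
    [0, 0, 0],
  ],
)

```text
clock: 9.1
position: [0.53, 0.2426, 0.129]
tool_rot: [0.48, 1.568, 0.048]
force: [-0.1, 0.5, -3.5]
grip_width: 0.013
```

```bash
python3 -c "
from h import *
go(.5285,.242,.096,65.2)
"
```

```text
t 9.1 p [0.53   0.2426 0.129 ] yawy 65.21 tilt 0.18 F [-0.1   0.46 -3.51] w 0.012962062240115282
shift now [ 1.099 -0.04  -0.041] in final axes [ 1.099 -0.039 -0.038] rot [ 0.001  0.027 -0.014]
```

Call:
arm_command(
  delta_pos=[
    [0.15, -0.03, -0.03],
    [0.15, 0, 0],
    [0.15, 0, 0],
    [0.15, 0, 0],
    [0, 0, 0],
  ],
  rotation=[
    [0, 0.02, -0.01],
    [0, 0, 0],
    [0, 0, 0],
    [0, 0, 0],
    [0, 0, 0],
  ],
)

```text
clock: 9.6
position: [0.5282, 0.242, 0.1085]
tool_rot: [-1.81, 1.57, -2.243]
force: [0.1, 0.0, -2.7]
grip_width: 0.0131
```

```bash
python3 -c "
from h import *
go(.5285,.242,.096,65.2)
a=snap('wrist','w3a',(220,90,420,240),2.6); b=snap('side','s3a',(265,130,345,205),5.2)
cv2.imwrite('pics/c3.png',np.vstack([np.hstack([a,np.zeros((390,200,3),np.uint8)])[:, :520],])[:,:,::-1])
h=max(a.shape[0],b.shape[0]);f=lambda i:np.pad(i,((0,h-i.shape[0]),(0,0),(0,0)))
o=np.hstack([f(a),f(b)]);o=cv2.resize(o,None,fx=800/o.shape[1],fy=800/o.shape[1]);cv2.imwrite('pics/c3.png',o[:,:,::-1])
"
```

```text
t 9.6 p [0.5282 0.242  0.1085] yawy 65.23 tilt 0.04 F [ 0.13  0.05 -2.75] w 0.01305265089534328
shift now [0.417 0.005 0.007] in final axes [0.417 0.005 0.007] rot [ 0.005 -0.002  0.006]
```

View pics/c3.png

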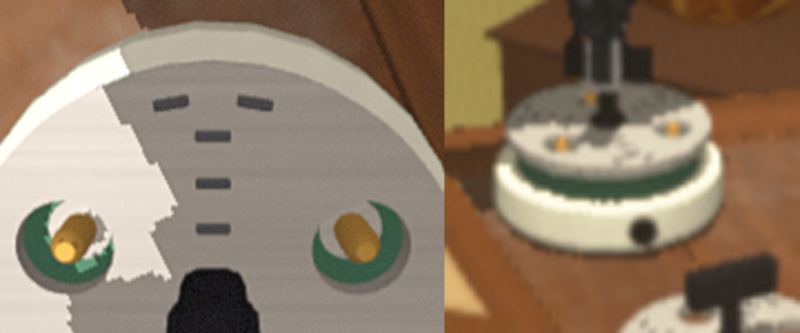

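The wrist view shows studs centred in the holes at (65,245) and (360,245), and the side view shows all three entering. I'll continue gently down.

Call:
arm_command(
  delta_pos=[
    [0.1, 0, 0],
    [0.1, 0, 0],
    [0.08, 0, 0],
    [0, 0, 0],
  ],
  rotation=[
    [0, 0, 0],
    [0, 0, 0],
    [0, 0, 0],
    [0, 0, 0],
  ],
)

```text
clock: 10.1
position: [0.5288, 0.2422, 0.1004]
tool_rot: [0.625, 1.57, 0.193]
force: [-0.5, -0.1, -2.5]
grip_width: 0.0134
```

Call:
arm_command(
  delta_pos=[
    [0.06, 0, 0],
    [0, 0, 0],
  ],
  rotation=[
    [0, 0, 0],
    [0, 0, 0],
  ],
)

```text
clock: 10.3
position: [0.5288, 0.2422, 0.0985]
tool_rot: [0.679, 1.57, 0.246]
force: [0.6, 0.4, -3.3]
grip_width: 0.0127
```

Call:
arm_command(
  delta_pos=[
    [0.05, 0, 0],
    [0, 0, 0],
  ],
  rotation=[
    [0, 0, 0],
    [0, 0, 0],
  ],
)

```text
clock: 10.5
position: [0.5291, 0.2423, 0.0979]
tool_rot: [0.927, 1.569, 0.495]
force: [-0.2, 0.3, -3.2]
grip_width: 0.0127
```

Call:
arm_command(
  delta_pos=[
    [0.06, 0, 0],
    [0, 0, 0],
  ],
  rotation=[
    [0, 0, 0],
    [0, 0, 0],
  ],
)

```text
clock: 10.7
position: [0.5293, 0.2426, 0.0981]
tool_rot: [1.127, 1.568, 0.694]
force: [0.3, -0.7, -3.3]
grip_width: 0.0132
```

Call:
arm_command(
  delta_pos=[
    [0.06, 0, 0],
    [0, 0, 0],
  ],
  rotation=[
    [0, 0, 0],
    [0, 0, 0],
  ],
)

```text
clock: 10.9
position: [0.5296, 0.2427, 0.0979]
tool_rot: [1.177, 1.567, 0.744]
force: [-0.2, -0.8, -2.9]
grip_width: 0.0129
```

Call:
arm_command(
  delta_pos=[
    [0.13, -0.01, -0.03],
    [0, 0, 0],
  ],
  rotation=[
    [0, 0.04, -0.02],
    [0, 0, 0],
  ],
)

```text
clock: 11.1
position: [0.5302, 0.2432, 0.0982]
tool_rot: [1.681, 1.565, 1.247]
force: [0.1, 0.0, -2.5]
grip_width: 0.0127
```

```bash
python3 -c "
from h import *
go(.5285,.242,.094,65.2)"
```

```text
t 11.1 p [0.5302 0.2432 0.0982] yawy 65.16 tilt 0.32 F [ 0.12  0.04 -2.51] w 0.012749395839660897
shift now [ 0.14  -0.06  -0.034] in final axes [ 0.14  -0.059 -0.034] rot [-0.007 -0.006 -0.052]
```

Call:
arm_command(
  delta_pos=[
    [0.12, -0.06, -0.03],
    [0.12, 0, 0],
  ],
  rotation=[
    [0, 0, -0.05],
    [0, 0, 0],
  ],
)

```text
clock: 11.3
position: [0.5303, 0.2431, 0.0972]
tool_rot: [1.353, 1.565, 0.919]
force: [-42.2, -17.2, 112.7]
grip_width: 0.0128
```

```bash
python3 -c "
from h import *
go(.5285,.242,.094,65.2);print(monitor.observe()['moment'])
a=snap('wrist','w4a',(220,90,420,240),2.6); b=snap('side','s4a',(265,130,345,205),5.2)
h=max(a.shape[0],b.shape[0]);f=lambda i:np.pad(i,((0,h-i.shape[0]),(0,0),(0,0)))
o=np.hstack([f(a),f(b)]);o=cv2.resize(o,None,fx=800/o.shape[1],fy=800/o.shape[1]);cv2.imwrite('pics/c4.png',o[:,:,::-1])
go(.5285,.242,.094,65.2)
"
```

```text
t 11.3 p [0.5303 0.2431 0.0972] yawy 65.14 tilt 0.32 F [-42.15 -17.17 112.66] w 0.012824753319208557
shift now [ 0.105 -0.057 -0.038] in final axes [ 0.106 -0.057 -0.038] rot [-0.011  0.011 -0.052]
[-3.99116375  8.62895696  0.00913309]
t 11.4 p [0.5302 0.243  0.0972] yawy 65.13 tilt 0.34 F [-27.86 -10.47  83.85] w 0.013262886168328354
shift now [ 0.108 -0.056 -0.038] in final axes [ 0.108 -0.055 -0.038] rot [-0.011  0.012 -0.055]
```

View pics/c4.png

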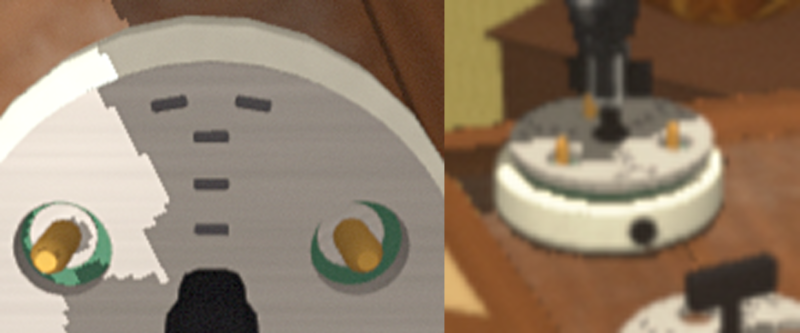

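The jump to about 113 N shows the disc is already down on the plate. I'll relax by retargeting to the measured pose.

Call:
arm_command(
  delta_pos=[
    [0, 0, 0],
  ],
  rotation=[
    [0, 0, 0],
  ],
)

```text
clock: 11.5
position: [0.5303, 0.2431, 0.0983]
tool_rot: [1.328, 1.564, 0.893]
force: [0.1, -0.3, -4.7]
grip_width: 0.0131
```

```bash
python3 -c "
from h import *
go(.5285,.242,.0975,65.2)"
```

```text
t 11.5 p [0.5303 0.2431 0.0983] yawy 65.13 tilt 0.39 F [ 0.1  -0.32 -4.73] w 0.013082155918750562
shift now [ 0.026 -0.059 -0.04 ] in final axes [ 0.027 -0.058 -0.04 ] rot [-0.012  0.016 -0.063]
```

```bash
python3 -c "
from h import *
c=cam('side'); im=optics.grab_frame('side'); x0,y0=262,135;S=9
I=cv2.resize(im[y0:y0+66,x0:x0+88],None,fx=S,fy=S,interpolation=cv2.INTER_CUBIC)[:,:,::-1].copy()
t=np.linspace(0,2*np.pi,120)
def ring(r,z,col,cx=.5285,cy=.242):
  P=np.array([proj(c,(cx+r*np.cos(a),cy+r*np.sin(a),z)) for a in t]);P=((P-[x0,y0])*S+S/2).astype(np.int32);cv2.polylines(I,[P],True,col,1)
ring(.070,.046,(0,0,255));ring(.070,.054,(255,0,0));ring(.080,.0,(0,255,255))
cv2.imwrite('pics/c5.png',I); go(.5285,.242,.0975,65.2)
"
```

```text
t 11.55 p [0.5305 0.2432 0.0981] yawy 65.13 tilt 0.41 F [ 0.48  0.57 -2.67] w 0.013334716945136611
shift now [ 0.021 -0.063 -0.044] in final axes [ 0.022 -0.063 -0.044] rot [-0.012  0.018 -0.066]
```

View pics/c5.png

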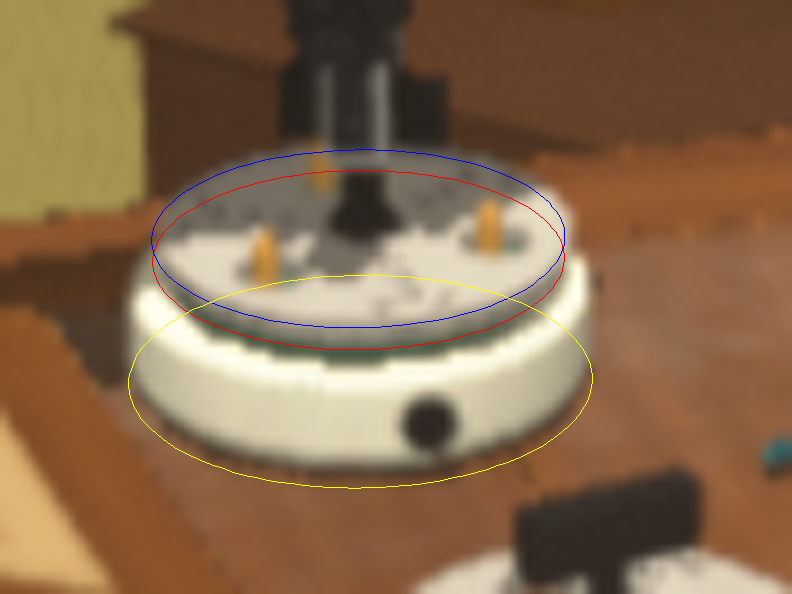

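Call:
arm_command(
  delta_pos=[
    [0.06, 0, 0],
  ],
  rotation=[
    [0, 0.02, -0.06],
  ],
)

```text
clock: 11.65
position: [0.5306, 0.2432, 0.0973]
tool_rot: [1.804, 1.57, 1.37]
force: [-15.9, -5.9, 49.0]
grip_width: 0.0131
```

Call:
arm_command(
  delta_pos=[
    [0.02, 0, 0],
    [0, 0, 0],
    [0, 0, 0],
    [0, 0, 0],
    [0, 0, 0],
    [0, 0, 0],
  ],
  rotation=[
    [0, 0, 0],
    [0, 0, 0],
    [0, 0, 0],
    [0, 0, 0],
    [0, 0, 0],
    [0, 0, 0],
  ],
  gripper=-1,
)

```text
clock: 12.25
position: [0.5304, 0.2433, 0.0946]
tool_rot: [-2.374, 1.569, -2.808]
force: [-0.3, -0.2, 0.1]
grip_width: 0.0851
```

Call:
arm_command(
  delta_pos=[
    [-0.3, 0, 0],
    [-0.6, 0, 0],
    [-1, 0, 0],
    [-1, 0, 0],
    [-1, 0, 0],
    [0, 0, 0],
    [0, 0, 0],
  ],
  rotation=[
    [0, 0, 0],
    [0, 0, 0],
    [0, 0, 0],
    [0, 0, 0],
    [0, 0, 0],
    [0, 0, 0],
    [0, 0, 0],
  ],
)

```text
clock: 12.95
position: [0.5304, 0.2429, 0.2192]
tool_rot: [-2.47, 1.57, -2.904]
force: [-0.0, 0.2, -0.3]
grip_width: 0.0856
```

```bash
python3 -c "
from h import *
go(.5285,.242,.2,65.2)
a=snap('wrist','w6a',(180,70,440,265),2); b=snap('side','s6a',(262,135,350,201),5)
h=max(a.shape[0],b.shape[0]);f=lambda i:np.pad(i,((0,h-i.shape[0]),(0,0),(0,0)))
o=np.hstack([f(a),f(b)]);o=cv2.resize(o,None,fx=800/o.shape[1],fy=800/o.shape[1]);cv2.imwrite('pics/c6.png',o[:,:,::-1])
"
```

```text
t 12.95 p [0.5304 0.2429 0.2192] yawy 65.11 tilt 0.05 F [-0.02  0.24 -0.27] w 0.08555646708902445
shift now [ 0.64  -0.053 -0.043] in final axes [ 0.64  -0.053 -0.044] rot [-0.016 -0.007  0.005]
```

View pics/c6.png

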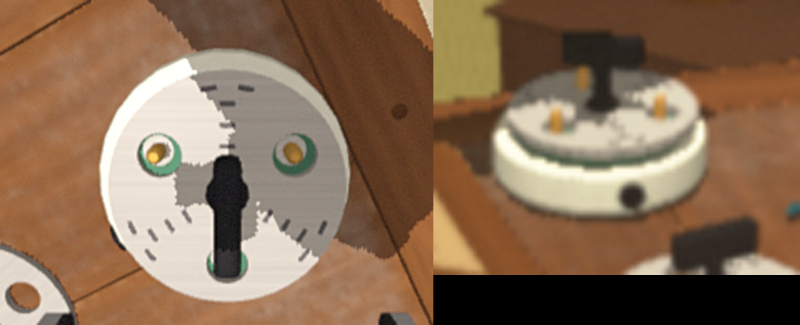

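The gripper is clear (force about 0) and the disc lies level, with all three studs standing through the holes. I'm handing in.

```bash
python3 -c "
from h import *
bot.job_done()"
```

```text
the job is handed in; nothing more can be done
```

I fitted the three-hole disc onto the grater base and handed the job in at about 13 s. I turned it about -22° to line its holes up with the studs, lowered it until it met the plate, then let go and backed the gripper away. The four-hole disc was not touched.

**Last checks:**
- The final wrist and side pictures show the disc level with the studs through its holes.
- Contact came with the tool about 46 mm higher than when I gripped the disc on the table. That matches the plate's height.
- After letting go, the force on the tool was about 0 and the tool was roughly 12 cm above where it had let go.

**Checks that went badly or disagreed:**
- **Force peak:** while checking for contact I pressed harder than I meant to. The wrist force reached about 113 N for a moment, just under the 120 N limit, and I eased off at once.
- **Side view:** a thin green strip shows below the disc's edge. I took it to be the side of the plate, because the height and contact force both say the disc is fully down. The side camera's overlay was off by about 2 pixels, so it could not confirm this to the millimetre.

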